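Set a shaft against a stop in the V-block and hold it down

TASK

Stand the aluminium stop plate upright on its short thin edge on the yellow patch of the green V-block fixture, square across the V, and let go of it. Then lay the steel shaft in the V with its end close to the standing plate (within about 8 mm), and finish still holding the shaft, pressed down onto both sides of the V with a push of about 15 N, never rammed. Leave the other things on the bench where they are.

Things in the scene. Friction and masses are not known exactly. Their poses are not given: they have to be found in the camera images.
- fixture: green V-block fixture, fixed, rigid. Origin on the bench under the V's middle; x along the V, z up. Base plate x -75 to 125, y +-50, 12 mm thick. Two V saddles (90 degree V), 25 mm long, at x = -47.5 and +47.5, 49 mm tall; between them 70 mm free for the fingers above the base plate
- patch (a point): middle of the yellow patch (25 mm along the V, 66 mm across) on the base plate's top, at fixture x = 90, y = 0, 12 mm above the bench; the plate stands here with its 15 mm thickness along the V, its 80 mm upright
- seat (a point): where the centre of the shaft's axis lies when seated at the middle of the V: fixture x = 0, y = 0, 48 mm above the bench
- flank_left: the two bright steel sloping faces on the fixture's +y side of the V (same origin and axes as the fixture). Ground, oiled and slippery (friction about 0.15); rigid, as is all of the fixture
- flank_right: the two bright steel sloping faces on the fixture's -y side of the V (same origin and axes as the fixture)
- plate: aluminium stop plate, loose, 15 x 60 x 80 mm (its x, y, z), about 0.2 kg, dark screw heads. Origin at its centre. Starts in the wooden rest, its top tipped 35 degrees from upright towards the rest's -x (roughly the robot). Short thin edges: the 15 x 60 mm ones. Same either way round
- rest: fixed wooden sloping rest carrying the plate. Origin on the bench under its middle, z up; base 90 x 72 x 8 mm. The plate's centre is 57 mm above the origin. Its backing board ends 6 mm below the plate's centre (along the plate's z): the plate's upper half is free on both faces, to be gripped across its thickness along the slope
- shaft: steel shaft, a thin-walled hollow cylinder 28 mm in diameter, 150 mm long, about 0.25 kg, loose, with dark ends. Origin at its centre on the axis; x along the axis. Same either way round
- cradle: fixed dark wooden cradle holding the shaft at the start. Origin under its middle on the bench, x along the shaft, z up; base 130 x 70 x 6 mm. Two saddles at x = +-45 mm, each 20 mm long with lugs to 34 mm height; 70 mm free between them for the fingers. The shaft's axis lies 36 mm above the bench; lift it straight up
- spray_can: standing blue spray can, 60 mm across, 160 tall, at the back (loose, leave it alone)
- glue_jar: standing jar with a red cap, 60 mm across, 80 tall, at the back (loose, leave it alone)
- wrench: steel wrench lying at the back right (loose, leave it alone)
- screwdriver: red-handled screwdriver lying at the back left (loose, leave it alone)
- cup: white plastic cup standing at the left, 70 mm across, 90 tall (loose, leave it alone)
- oiler: red oil can with a tapering spout standing at the right, 64 mm across, 130 tall (loose, leave it alone)
There are look-alikes about, which are no part of the job. Of the things like the shaft, leave any that is blue or purple; of the rest the larger one is meant.

How it is judged:
On the way, in this order (a step that is already met when the one before it is completed fails the run):
1. the plate stands upright and free on the yellow patch (x of plate in the frame of fixture between 0.079 and 0.101 m and y of plate in the frame of fixture between -0.013 and 0.013 m and z of plate in the frame of fixture between 0.049 and 0.055 m and angle between the z axis of plate and the z axis of fixture, either way round below 0.08 rad and angle between the x axis of plate and the x axis of fixture, either way round below 0.14 rad and linear speed of plate below 0.02 m/s and contact force between the fingers and plate below 0.1 N), for 0.2 s.
2. the shaft lies in the V, its end close to the plate (x of shaft in the frame of fixture between -0.02 and 0.02 m and y of shaft in the frame of fixture between -0.003 and 0.003 m and z of shaft in the frame of fixture between 0.045 and 0.051 m and angle between the x axis of shaft and the x axis of fixture, either way round below 0.05 rad and horizontal distance between shaft and plate below 0.0945 m), for 0.2 s.
At the end, for the whole second after the job is handed in: Plate stands free on its short edge on the patch (11 mm along, 13 mm across, upright 0.08, square 0.14 rad). Shaft seated in the V (3 mm, 0.05 rad; centre within 20 mm of the V's middle), end within 12 mm of the plate, at rest, held by the fingers (over 3 N), pressing over 3 N on each side (all of step 1 and all of step 2 and contact force between shaft and flank_left above 3 N and contact force between shaft and flank_right above 3 N and contact force between the fingers and shaft above 3 N and linear speed of shaft below 0.02 m/s); the arm keeps its last pose, push and grip.
It fails at once if the shaft is rammed into the V (more than 60 N on one side) (contact force between shaft and flank_left above 60 N or contact force between shaft and flank_right above 60 N).
It fails at once if another thing on the bench is moved by more than 25 mm (distance of any of spray_can, glue_jar, wrench, screwdriver, cup, oiler from where it was at the start of the episode above 0.025 m).
It also fails if it takes over 54 s, if anything falls off the work surface, if the arm or the gripper's body presses on something with over 40 N, if the wrist force passes 120 N, or if a joint passes its speed limit or range.

ROBOT

A 6-joint arm with a two-finger parallel gripper is mounted at the origin on the work surface. World frame = base frame: x ahead of the robot, y to its left, z up, the work surface at z = 0. Lengths are in m, angles in rad, forces in N, time in s.
With the tool pointing down it reaches from about 0.35 to 0.85 m from the base axis. Payload 8.1 kg.
Tool frame: the origin (TCP) lies at the centre of the arm's flange, where the gripper is bolted on; the fingertips stand 186 mm ahead of it and the grasp point (between the pads) lies 167 mm ahead of it; z points along the fingers, y is the direction in which the jaws open and shut (so a half turn about z gives the same grasp; the last joint's range is limited). The gripper opens to 93 mm and grips with 3 to 60 N. Pads are 15 mm wide; open, the fingers measure 128 mm over their backs; the gripper's body (75 mm by 188 mm) begins 65 mm behind the grasp point.
Start: joints at [1.221, 0.13, 1.488, -0, 1.523, -0.085], TCP at [0.157, 0.579, 0.405] pointing down, gripper open.
Joint ranges: [-2.96, 2.96], [-0.89, 2.26], [0.02, 2.5], [-1.34, 4.48], [0, 2.73], [-2.66, 2.66]. Speed limits (rad/s): [2.39, 2.39, 2.79, 3.14, 3.14, 3.14].

INTERFACE

Orientations are given as a rotation vector (axis times angle).
In Python, from plant import robot, viewer, order gives the robot as it stands.
- The arm moves only by the tool apply_moves, never from a script. Its argument "deltas" is a list of rows, each a list of 3 entries, a list of its own where there are three numbers: the finger opening in mm, from 0 to 93, then the shift along the tool's x, y, z in mm, then the turn about the tool's z in rad. In form: [[grip, [dx, dy, dz], yaw], ...]. A call has 1 to 5 rows; each row shifts and turns the commanded pose from where the row before left it, along the tool's axes as they then stand; what a row does not reach is not made up. A row lasts 1/8 s, in which the tool goes at most 62.5 mm and 10.7 degrees, less where a joint would pass 70% of its speed; a pose out of reach is approached as far as the arm can. A call is refused whole if a number of a shift passes 62.5 or a number of a turn 0.188, either way. A call with a gripper value outside its range is refused whole. The fingers move at their own pace and stop on an object; "grip_force" is the grip in N (left out, the last holds). Time passes only in rows, so rows that do not move let the fingers close. It gives the time, the measured TCP pose, the force and the opening at its end, in the units of the state.
- robot.read_state(): the state, without advancing time (a new reading comes with each control period).
- viewer.read_camera(name): name is "scene" or "side" or "wrist"; returns the picture (420x560x3 uint8, blue, green, red); there is no depth.
- viewer.get_calibration(name): a dict with "fx", "fy", "cx", "cy" (pixels), "distortion" ([k1, k2, p1, p2, k3] as OpenCV has them; the pictures are not rectified), "R" (3x3) and "t" (3): a world point X has camera coordinates R X + t. Camera axes: x right, y down, z forward; pixel columns grow to the right and rows downward; lengths in m; the calibration is good to about 2 mm. A picture is of the moment at which its call begins: read the wrist's pose just before it. get_calibration takes no time and is no camera call; for the wrist camera it gives the pose at the moment of the call.
- order.close_job(): hands the job in, once; it reports no verdict.
The state is a dict: "t": time; "q": joint angles; "dq": joint speeds; "joint_torque": joint torques, N m; "tool_pos": TCP position; "orientation": TCP orientation; "force": force on the tool from outside, world axes, zero at the start; "wrist_torque": the same for the moment, N m; "opening": finger opening in m.
Only numpy, scipy, OpenCV 4.12 (cv2) and the standard library are available. Lean on these libraries where they do the work, as an engineer would, in place of code of your own. Each camera call takes 0.05 s, during which the arm holds its last target. There are 200 camera calls.

## Working session

There is one attempt and no reset: what is moved stays moved. The work goes in short steps, Python scripts to look and compute and a tool call to move; the robot and the scene stay as the last step left them, time stands still between calls to the robot, and variables do not carry over. Pictures are saved under pics/ and viewed, about 8 in all and at most 12, crops included, and the job is handed in when it is done.

Besides the shell and the picture viewer there is one more tool, called after ">>>" as a command line: name --argument value ..., lists and objects as JSON in quotes. apply_moves: Moves the arm, as the interface text tells. Its arguments: {"type":"object","properties":{"deltas":{"type":"array"},"grip_force":{"type":"number"}},"required":["deltas"]}

```bash
ls; mkdir -p pics; cat > h.py <<'E'
import numpy as np, cv2
from plant import robot, viewer, order
from scipy.spatial.transform import Rotation as Ro
def K(c): return np.array([[c['fx'],0,c['cx']],[0,c['fy'],c['cy']],[0,0,1.]])
def proj(c,P):
    P=np.atleast_2d(np.array(P,float))
    return cv2.projectPoints(P.reshape(-1,1,3),cv2.Rodrigues(np.array(c['R'],float))[0],np.array(c['t'],float),K(c),np.array(c['distortion'],float))[0].reshape(-1,2)
def plane(c,uv,z):
    uv=np.array(uv,float).reshape(-1,1,2)
    n=cv2.undistortPoints(uv,K(c),np.array(c['distortion'],float)).reshape(-1,2)
    R=np.array(c['R']);t=np.array(c['t']);C=-R.T@t
    d=np.c_[n,np.ones(len(n))]@R
    return C+d*((z-C[2])/d[:,2])[:,None]
E
python3 - <<'E'
from h import *
import json
cal={}
for n in ['scene','side','wrist']:
    c=viewer.get_calibration(n); im=viewer.read_camera(n); cv2.imwrite(f'pics/{n}0.png',im)
    R=np.array(c['R']);print(n,c['fx'],'C',(-R.T@np.array(c['t'])).round(3),'fwd',R[2].round(2))
    cal[n]={k:np.array(v).tolist() for k,v in c.items()}
json.dump(cal,open('cal0.json','w'))
a=[cv2.imread(f'pics/{n}0.png') for n in ['scene','side','wrist']]
print(robot.read_state())
E
```

```text
pics
scene 380.1138058345303 C [1.293 0.068 0.715] fwd [-0.76 -0.07 -0.65]
side 470.43510547411364 C [0.366 0.942 0.759] fwd [ 0.13 -0.81 -0.57]
wrist 328.15398867236655 C [0.082 0.599 0.384] fwd [ 0.27 -0.07 -0.96]
{'t': 0.15, 'q': array([ 1.22059017e+00,  1.30997212e-01,  1.48905321e+00, -1.82553939e-05,
        1.52298908e+00, -8.54247830e-02]), 'dq': array([-0.00073808, -0.00012712, -0.00282882,  0.00124512, -0.00147673,
       -0.00042989]), 'joint_torque': array([ 8.02240847e-04, -5.60472965e+01, -4.92339885e+01,  7.68793048e-02,
        3.06076859e-02, -8.36718095e-05]), 'tool_pos': array([0.15695348, 0.5789221 , 0.40390931]), 'orientation': array([-4.14663282e-01, -3.11380816e+00,  2.22497610e-03]), 'force': array([0.24832478, 0.35987663, 0.12253516]), 'wrist_torque': array([-0.05049836, -0.01823242, -0.01160161]), 'opening': 0.093156325415281}
```

View pics/scene0.png

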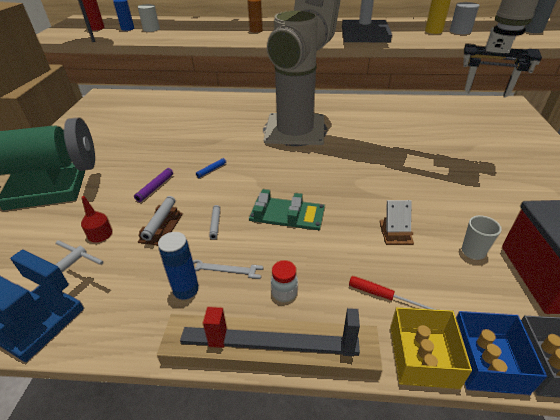

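View pics/side0.png

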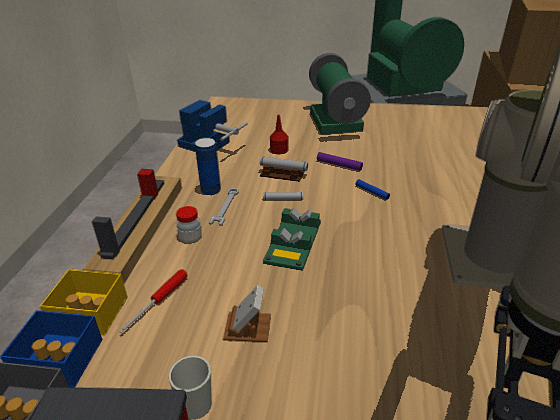

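The scene picture shows the shaft candidates. The grey one on the cradle is at (158,218), the smaller loose grey one at (215,222), the purple one at (154,184) and the blue one at (211,168). The larger grey one, on the wooden cradle, fits. The fixture is at (288,210) with its patch at (311,214), and the plate in its rest is at (398,218). I'll confirm in an enlarged crop.

```bash
python3 - <<'E'
from h import *
a=cv2.imread('pics/scene0.png');b=cv2.imread('pics/side0.png')
r=lambda im,x,y,w,h,s:cv2.resize(im[y:y+h,x:x+w],None,fx=s,fy=s,interpolation=cv2.INTER_CUBIC)
out=np.zeros((600,800,3),np.uint8)
A=r(a,130,185,100,65,4);out[:260,:400]=A          # cradle scene (130,185) x4
A=r(a,240,180,100,65,4);out[:260,400:800]=A       # fixture scene (240,180) x4
A=r(a,370,190,60,60,5);out[270:570,:300]=A        # rest scene (370,190) x5
A=r(b,255,200,75,75,4);out[270:570,300:600]=A     # fixture side (255,200) x4
A=r(b,215,280,65,65,3);out[270:465,605:800]=A     # rest side (215,280) x3
A=r(b,250,145,65,42,3);out[470:596,605:800]=A     # cradle side (250,145)x3
cv2.imwrite('pics/c1.png',out)
E
```

```text
(no output)
```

View pics/c1.png

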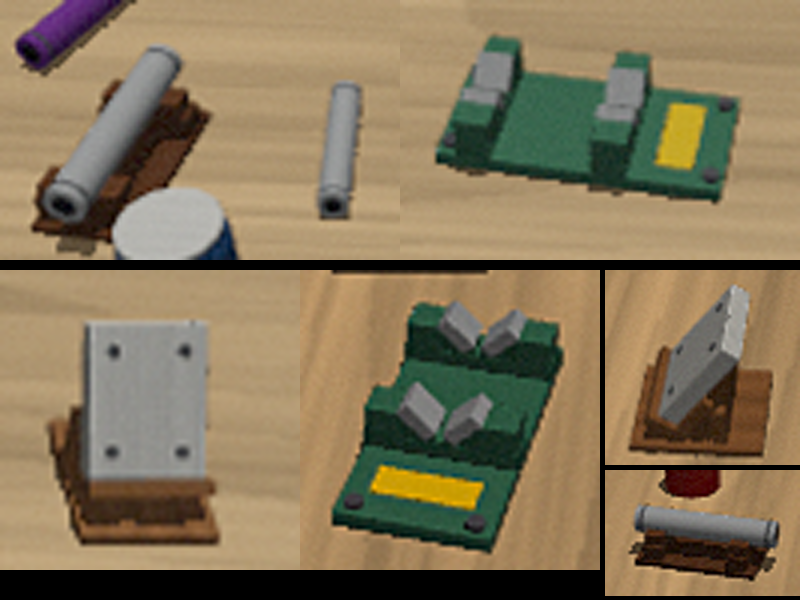

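The enlarged crop confirms it. The big grey shaft is on the brown cradle and the smaller one lies loose. The fixture's x axis runs towards world +y, and the plate leans towards the robot. Next I'll fit the planar poses from corners seen in both cameras.

```bash
cat >> h.py <<'E'
import json
from scipy.optimize import least_squares
def fit(obs,x0,zfree=False):
    # obs: list of (cal, localpts(mm), uv); pose x,y,yaw
    def f(p):
        R=Ro.from_euler('z',p[2]).as_matrix();r=[]
        for c,P,uv in obs: r.append(proj(c,np.array(P)/1e3@R.T+[p[0],p[1],0])-np.array(uv))
        return np.concatenate(r).ravel()
    s=least_squares(f,x0,loss='soft_l1'); return s.x,f(s.x).reshape(-1,2).round(1)
E
python3 - <<'E'
from h import *
cal=json.load(open('cal0.json'));S,D=cal['scene'],cal['side']
cr=lambda uv,u0,v0,x,y,s:[(x+(u-u0)/s,y+(v-v0)/s) for u,v in uv]
fx=[(S,[(77.5,33,12),(102.5,33,12),(102.5,-33,12),(77.5,-33,12),(125,50,12),(125,-50,12)],cr([(668,103),(705,106),(694,168),(655,164),(740,97),(717,190)],400,0,240,180,4)),
 (D,[(77.5,-33,12),(77.5,33,12),(102.5,33,12),(102.5,-33,12),(125,-50,12),(125,50,12)],cr([(376,465),(484,484),(475,509),(370,489),(334,513),(493,543)],300,270,255,200,4))]
print('fix',*fit(fx,[.45,.1,1.5]))
c,s=np.cos(np.radians(35)),np.sin(np.radians(35))
pl=lambda P:[(c*x-s*z,y,57+s*x+c*z) for x,y,z in P]
pt=[(S,pl([(7.5,-30,40),(7.5,30,40),(7.5,30,-40),(7.5,-30,-40)])+[(45,36,8)],cr([(88,321),(208,321),(206,480),(85,482),(217,530)],0,270,370,190,5)),
 (D,pl([(7.5,-30,40),(-7.5,-30,40),(7.5,30,40),(-7.5,30,40),(7.5,30,-40)])+[(45,36,8)],cr([(736,287),(750,293),(722,355),(741,362),(660,415),(632,447)],605,270,215,280,3))]
print('rest',*fit(pt,[.5,.3,0.]))
sh=[(S,[(75,0,36),(-75,0,36)],cr([(65,203),(168,60)],0,0,130,185,4)),(D,[(75,0,36),(-75,0,36)],cr([(640,519),(773,534)],605,470,250,145,3))]
print('shaft',*fit(sh,[.5,-.2,0.]))
E
```

```text
fix [ 0.48344148 -0.01815198  1.44348967] [[ 0.6 -0.3]
 [ 0.  -0. ]
 [-0.6 -0.1]
 [ 0.1 -0.2]
 [-0.1 -0.6]
 [ 1.1 -0.3]
 [ 1.   0.1]
 [-0.1 -0.3]
 [-0.3  0. ]
 [-0.3  0.5]
 [-0.8 -0.8]
 [-0.1 -1.2]]
rest [0.54013818 0.2985905  0.06180068] [[ 0.6  0.1]
 [ 0.5  0.1]
 [-0.  -0.5]
 [ 0.5 -1. ]
 [ 0.  -0.4]
 [-0.9 -0.9]
 [ 0.6  0.5]
 [-0.3 -1.4]
 [-0.  -0.3]
 [-0.9  0.6]
 [ 0.8 -1.1]]
shaft [ 0.56027114 -0.33083906 -0.1414946 ] [[-0.   0.4]
 [ 0.1 -0.6]
 [-0.9 -0.8]
 [ 0.8  0.3]]
```

Residuals are about 1 px, so the poses are good. The tool can only yaw, so it always points down and I can't grip the plate along the slope. I'll grip it lightly near its top, across its 60 mm width, and let it pivot upright as it hangs.

```bash
cat >> h.py <<'E'
FIX=(0.48344,-0.01815,1.44349);REST=(0.54014,0.29859,0.0618);SH=(0.56027,-0.33084,-0.1415)
def W(f,x,y): return np.array([f[0]+x*np.cos(f[2])-y*np.sin(f[2]),f[1]+x*np.sin(f[2])+y*np.cos(f[2])])
def togo(xy,z,az=None):
    s=robot.read_state();R=Ro.from_rotvec(s['orientation']).as_matrix();p=s['tool_pos']
    d=R.T@(np.array([xy[0],xy[1],z])-p)*1e3
    a=np.arctan2(R[1,1],R[0,1]);yaw=None
    if az is not None:
        e=(az-a+np.pi/2)%np.pi-np.pi/2;yaw=-e
        # shift expressed in tool axes AFTER the yaw
        R2=R@Ro.from_rotvec([0,0,yaw]).as_matrix(); d2=R2.T@(np.array([xy[0],xy[1],z])-p)*1e3
        print('after-yaw shift',d2.round(1))
    print('t',round(s['t'],2),'pos',p.round(4),'tilt',round(float(np.degrees(np.arccos(-R[2,2]))),2),'az',a.round(3),'shift',d.round(1),'yaw',yaw,'F',s['force'].round(2),'op',round(s['opening']*1e3,1),'q',s['q'].round(2))
E
python3 - <<'E'
from h import *
g=W(REST,-18,0);print(g);togo(g,.36,REST[2]+np.pi/2)
c=viewer.get_calibration('scene');print(plane(json.load(open('cal0.json'))['scene'],[(482,250)],0.02))
E
```

```text
[-17.42549778  -0.81310205]
after-yaw shift [17634.8  -303.4    54.2]
t 0.15 pos [0.157  0.5789 0.4039] tilt 0.08 az 1.306 shift [16605.4 -5944.7    54.2] yaw -0.3265804113505386 F [0.25 0.36 0.12] op 93.2 q [ 1.22  0.13  1.49 -0.    1.52 -0.09]
[[0.61296759 0.49241669 0.02      ]]
```

```bash
sed -i 's/^def W(f,x,y): return/def W(f,x,y):\n    x,y=x\/1e3,y\/1e3\n    return/' h.py
python3 - <<'E'
from h import *
g=W(REST,-18,0);print(g);togo(g,.36,REST[2]+np.pi/2)
E
```

```text
[0.52217436 0.29747831]
after-yaw shift [-347.2 -303.4   44.1]
t 0.15 pos [0.157  0.5789 0.4039] tilt 0.08 az 1.306 shift [-426.2 -176.    44.1] yaw -0.3265804113505386 F [0.25 0.36 0.12] op 93.2 q [ 1.22  0.13  1.49 -0.    1.52 -0.09]
```

>>> apply_moves --deltas '[[93,[0,0,0],-0.163],[93,[0,0,0],-0.163],[93,[-38,-33,0],0],[93,[-38,-33,0],0],[93,[-38,-33,0],0]]' --grip_force 5

```text
t: 0.78
tool_pos: [0.2777, 0.4862, 0.4044]
orientation: [0.097, -3.14, 0.001]
force: [0.5, 0.5, -0.3]
opening: 0.0931
```

>>> apply_moves --deltas '[[93,[-38,-33,0],0],[93,[-38,-33,0],0],[93,[-38,-33,0],0],[93,[-38,-33,0],0],[93,[-38,-33,0],0]]'

```text
t: 1.4
tool_pos: [0.4777, 0.333, 0.4045]
orientation: [0.096, -3.14, 0.0]
force: [-0.3, 0.2, 0.2]
opening: 0.093
```

```bash
python3 - <<'E'
from h import *
g=W(REST,-18,0);togo(g,.261,REST[2]+np.pi/2)
c=viewer.get_calibration('wrist');im=viewer.read_camera('wrist');cs,ss=np.cos(np.radians(35)),np.sin(np.radians(35))
R=Ro.from_euler('z',REST[2]).as_matrix()
P=[(cs*x-ss*z,y,57+ss*x+cs*z) for x in(-7.5,7.5) for y in(-30,30) for z in (-40,40)]
for u in proj(c,np.array(P)/1e3@R.T+[REST[0],REST[1],0]): cv2.circle(im,tuple(int(v) for v in u.round()),2,(0,0,255),-1)
cv2.imwrite('pics/w1.png',im)
E
```

```text
after-yaw shift [-42.3 -38.2 143.4]
t 1.4 pos [0.4777 0.333  0.4045] tilt 0.02 az 1.632 shift [-42.3 -38.1 143.4] yaw -0.0005921328774729506 F [-0.33  0.22  0.24] op 93.0 q [ 0.52  0.08  1.54  0.    1.52 -1.11]
```

View pics/w1.png

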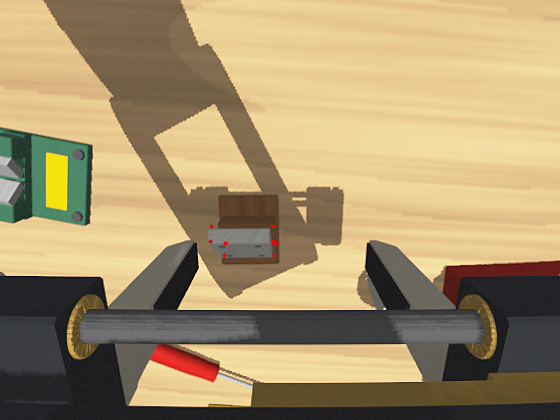

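The predicted plate corners (red dots, (210,227) to (275,255)) lie on the plate. I'll move over it and descend.

>>> apply_moves --deltas '[[93,[-42,-38,0],0],[93,[0,0,50],0],[93,[0,0,50],0],[93,[0,0,30],0],[93,[0,0,13],0]]'

```text
t: 2.08
tool_pos: [0.5198, 0.2985, 0.259]
orientation: [0.096, -3.136, 0.003]
force: [0.0, 0.3, 0.2]
opening: 0.0926
```

>>> apply_moves --deltas '[[93,[0,0,0],0],[50,[0,0,0],0],[50,[0,0,0],0],[50,[0,0,0],0],[50,[0,0,0],0]]' --grip_force 5

```text
t: 2.7
tool_pos: [0.5213, 0.2977, 0.2628]
orientation: [-0.096, 3.139, -0.005]
force: [-1.2, -10.2, 8.1]
opening: 0.0627
```

```bash
python3 - <<'E'
from h import *
togo(W(REST,-18,0),.261,REST[2]+np.pi/2)
E
```

```text
after-yaw shift [-0.9 -0.3  1.8]
t 2.7 pos [0.5213 0.2977 0.2628] tilt 0.17 az 1.632 shift [-0.9 -0.3  1.8] yaw -0.0007943069194200625 F [ -1.2  -10.16   8.05] op 62.7 q [ 0.43  0.24  1.63 -0.    1.27 -1.2 ]
```

>>> apply_moves --deltas '[[50,[0,0,0],0],[50,[0,0,0],0]]'

```text
t: 2.95
tool_pos: [0.5214, 0.2974, 0.2629]
orientation: [-0.095, 3.139, -0.005]
force: [-1.9, -9.9, 7.6]
opening: 0.0621
```

```bash
python3 - <<'E'
from h import *
a=viewer.read_camera('wrist');b=viewer.read_camera('side');s=viewer.read_camera('scene')
out=np.zeros((600,800,3),np.uint8)
out[:300,:400]=cv2.resize(a[120:420,80:480],(400,300))
out[:300,400:]=cv2.resize(b[240:360,180:340],(400,300),interpolation=2)
out[300:,:400]=cv2.resize(s[170:260,340:460],(400,300),interpolation=2)
cv2.imwrite('pics/g1.png',out)
E
```

```text
(no output)
```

View pics/g1.png

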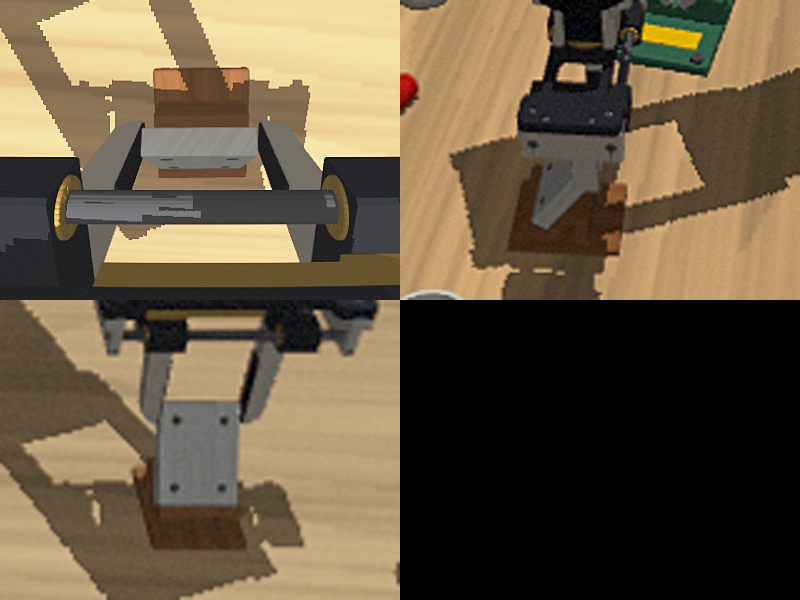

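The wrist crop shows the plate's top edge between the two fingers ((142,130) to (258,150)), touching both. I'll try a small lift and watch the force.

>>> apply_moves --deltas '[[50,[0,0,-3],0],[50,[0,0,-3],0],[50,[0,0,0],0]]'

```text
t: 3.48
tool_pos: [0.5208, 0.299, 0.2679]
orientation: [-0.096, 3.14, 0.001]
force: [0.0, 0.4, -2.6]
opening: 0.0598
```

That shook off the binding. The opening is now 59.8 mm and the tool carries about 2.6 N. I'll lift further.

>>> apply_moves --deltas '[[50,[0,0,-10],0],[50,[0,0,-20],0],[50,[0,0,-20],0],[50,[0,0,-20],0],[50,[0,0,0],0]]'

```text
t: 4.1
tool_pos: [0.5216, 0.2992, 0.3412]
orientation: [-0.096, 3.135, 0.003]
force: [-0.1, 0.5, -2.8]
opening: 0.0599
```

```bash
cat > snap.py <<'E'
from h import *
import sys
# args: name, side crop x y w h, scene crop x y w h
v=list(map(int,sys.argv[2:10]))
b=viewer.read_camera('side');s=viewer.read_camera('scene')
out=np.zeros((420,800,3),np.uint8)
out[:,:400]=cv2.resize(b[v[1]:v[1]+v[3],v[0]:v[0]+v[2]],(400,420),interpolation=2)
out[:,400:]=cv2.resize(s[v[5]:v[5]+v[7],v[4]:v[4]+v[6]],(400,420),interpolation=2)
cv2.imwrite('pics/%s.png'%sys.argv[1],out)
E
python3 snap.py l1 200 210 100 105 350 140 100 105; python3 -c "
from h import *
togo(W(FIX,90,0),.33,FIX[2]+np.pi/2)"
```

```text
after-yaw shift [229.2  -3.1   7.9]
t 4.2 pos [0.5208 0.2988 0.3379] tilt 0.03 az 1.632 shift [  39.9 -225.7    7.9] yaw -1.3823048692723763 F [ 0.22  0.43 -2.46] op 60.0 q [ 0.44  0.17  1.57  0.    1.4  -1.2 ]
```

View pics/l1.png

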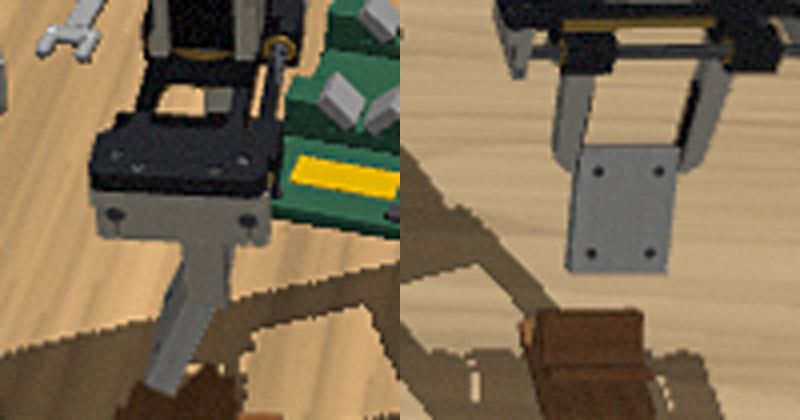

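The plate hangs free but is still tilted roughly 25° by pad friction. I'll drop the grip to 3 N and carry it to the patch, so the motion helps it swing down.

>>> apply_moves --deltas '[[50,[0,0,0],0],[50,[0,0,-25],0],[50,[0,0,20],0],[50,[0,0,-20],0],[50,[0,0,20],0]]' --grip_force 3

```text
t: 4.82
tool_pos: [0.5219, 0.2994, 0.3458]
orientation: [-0.096, 3.135, 0.004]
force: [-0.3, 0.4, -3.2]
opening: 0.0597
```

>>> apply_moves --deltas '[[50,[7,-37,0],0],[50,[7,-38,0],0],[50,[7,-38,0],0],[50,[7,-38,0],0],[50,[7,-38,0],0]]'

```text
t: 5.45
tool_pos: [0.4969, 0.1068, 0.3416]
orientation: [0.096, -3.139, 0.0]
force: [0.0, -0.2, -2.2]
opening: 0.0604
```

>>> apply_moves --deltas '[[50,[5,-37,0],0.176],[50,[0,0,0],0.176],[50,[0,0,0],0.176],[50,[0,0,0],0.176],[50,[0,0,0],0.176]]'

```text
t: 6.08
tool_pos: [0.4946, 0.0707, 0.3421]
orientation: [-1.259, -2.878, 0.0]
force: [0.3, -0.0, -0.4]
opening: 0.0499
```

>>> apply_moves --deltas '[[50,[0,0,0],0.176],[50,[0,0,0],0.176],[50,[0,0,0],0.176],[50,[0,0,0],0.176],[50,[0,0,0],0.175]]'

```text
t: 6.7
tool_pos: [0.4946, 0.0708, 0.3421]
orientation: [-2.364, -2.069, 0.0]
force: [-0.9, 0.5, -0.6]
opening: 0.05
```

```bash
python3 snap.py p1 240 150 100 105 280 135 100 105; python3 -c "
from h import *
togo(W(FIX,90,0),.33,FIX[2]+np.pi/2)"
```

```text
after-yaw shift [ 0.4  0.2 12.2]
t 6.8 pos [0.4946 0.0708 0.3422] tilt 0.02 az -0.129 shift [ 0.4  0.2 12.2] yaw -0.0020040424850407135 F [ 0.19 -0.26  0.09] op 49.8 q [ 0.04 -0.1   1.84 -0.    1.41  0.17]
```

View pics/p1.png

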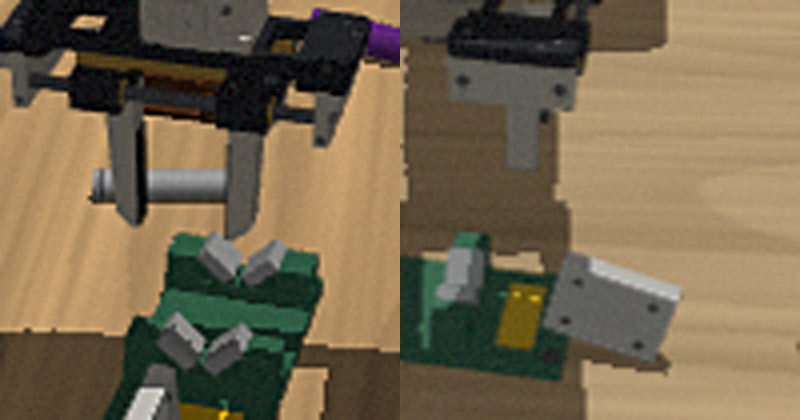

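The plate slipped at 3 N and now lies at the fixture's end, (610,300) in the scene crop. I'll take one closer look to locate it.

```bash
python3 snap.py p2 245 210 80 84 385 170 80 84; python3 - <<'E'
from h import *
b=viewer.read_camera('side');s=viewer.read_camera('scene');w=viewer.read_camera('wrist');cw=viewer.get_calibration('wrist')
json.dump({k:np.array(v).tolist() for k,v in cw.items()},open('calw.json','w'))
out=np.zeros((600,800,3),np.uint8)
out[:300,:400]=cv2.resize(b[220:295,240:340],(400,300),interpolation=2) #x4 (240,220)
out[:300,400:]=cv2.resize(s[185:245,290:370],(400,300),interpolation=2) #x5 (290,185)
out[300:,:400]=cv2.resize(w[:,:],(400,300),interpolation=3) #/1.4
cv2.imwrite('pics/p3.png',out);cv2.imwrite('pics/w3.png',w)
E
```

```text
(no output)
```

View pics/p3.png

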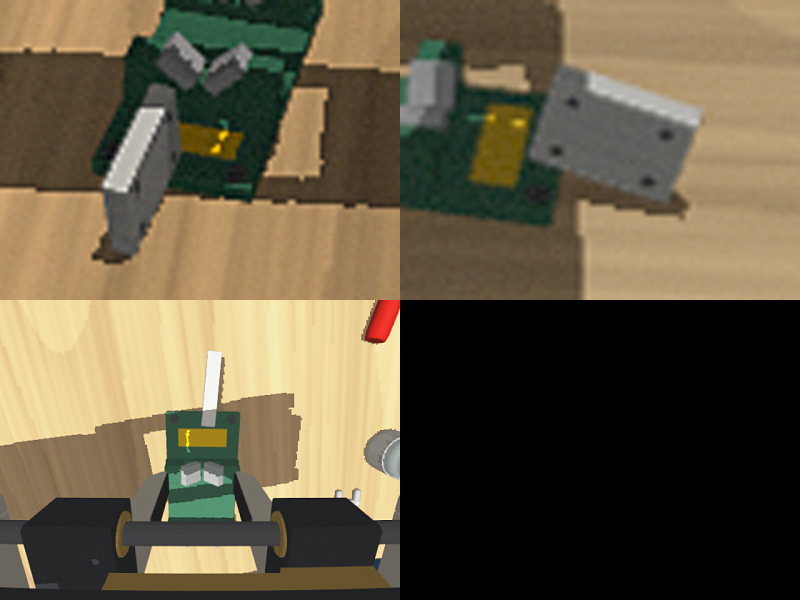

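The pictures show the plate standing on its long thin edge, leaning on the base plate's end: side crop (105,185) to (180,95), wrist (202,425) to (221,352). I can grip it across its 15 mm thickness near one end. It can then pivot to vertical, and pressing it down on the 60 mm base will square it up. I'll fit its pose from the three views.

```bash
python3 - <<'E'
from h import *
cal=json.load(open('cal0.json'));S,D=cal['scene'],cal['side'];Wc=json.load(open('calw.json'))
ob=[(D,[(7.5,40,30),(-7.5,40,30),(7.5,-40,30),(-7.5,-40,30),(7.5,40,-30)],[(240+u/4,220+v/4) for u,v in [(105,185),(128,192),(150,86),(180,95),(108,245)]]),
(S,[(-7.5,40,30),(7.5,40,30),(7.5,40,-30),(7.5,-40,-30)],[(290+(u-400)/5,185+v/5) for u,v in [(703,107),(700,124),(672,200),(530,160)]]),
(Wc,[(-7.5,40,30),(7.5,40,30),(7.5,-40,30),(-7.5,-40,30)],[(u*1.4,(v-300)*1.4) for u,v in [(208,351),(221,352),(214,427),(202,425)]])]
def f(p):
    R=Ro.from_rotvec(p[3:]).as_matrix()
    return np.concatenate([proj(c,np.array(P)/1e3@R.T+p[:3])-np.array(uv) for c,P,uv in ob]).ravel()
s=least_squares(f,[.49,.14,.035,0,0,0],loss='soft_l1')
R=Ro.from_rotvec(s.x[3:]).as_matrix();print(s.x.round(4));print(s.fun.reshape(-1,2).round(1).tolist());print(R.round(3))
for q in [(0,40,30),(0,40,-30),(0,-40,30),(0,-40,-30)]: print(q,(R@np.array(q)/1e3+s.x[:3]).round(4), end=' fix:');w=(R@np.array(q)/1e3+s.x[:3])[:2]-FIX[:2];c,n=np.cos(FIX[2]),np.sin(FIX[2]);print((c*w[0]+n*w[1]).round(4),(-n*w[0]+c*w[1]).round(4))
E
```

```text
[ 0.5121  0.1308  0.0338 -0.1177  0.0338 -0.2108]
[[-1.4, -0.3], [-0.9, -0.6], [0.0, -0.1], [-1.5, -1.1], [0.5, 2.3], [-0.9, 0.3], [-1.2, 0.5], [-0.3, 1.0], [-0.2, 1.2], [-1.2, -1.0], [0.3, -0.5], [0.3, 0.0], [-1.8, 1.3]]
[[ 0.977  0.207  0.046]
 [-0.211  0.971  0.113]
 [-0.021 -0.12   0.993]]
(0, 40, 30) [0.5218 0.173  0.0588] fix:0.1945 -0.0137
(0, 40, -30) [ 0.519   0.1663 -0.0007] fix:0.1874 -0.0119
(0, -40, 30) [0.5052 0.0954 0.0684] fix:0.1154 -0.0072
(0, -40, -30) [0.5025 0.0886 0.0089] fix:0.1083 -0.0053
```

```bash
python3 -c "
from h import *
togo((.5203,.1692),.198,-.213)"
```

```text
after-yaw shift [101.6   4.2 144.6]
t 7.05 pos [0.4947 0.0708 0.3426] tilt 0.0 az -0.124 shift [100.8  13.2 144.6] yaw 0.08863008236000969 F [0.01 0.28 0.64] op 50.1 q [ 0.04 -0.11  1.84 -0.    1.41  0.16]
```

>>> apply_moves --deltas '[[93,[0,0,0],0.087],[93,[51,2,0],0],[93,[51,2,0],0],[93,[0,0,45],0],[93,[0,0,45],0]]'

```text
t: 7.68
tool_pos: [0.5206, 0.1706, 0.2523]
orientation: [2.442, 1.975, 0.003]
force: [0.4, -0.1, 1.0]
opening: 0.0919
```

>>> apply_moves --deltas '[[93,[0,0,35],0],[93,[0,0,19],0],[93,[0,0,0],0],[5,[0,0,0],0],[5,[0,0,0],0]]' --grip_force 6

```text
t: 8.3
tool_pos: [0.5213, 0.1698, 0.2006]
orientation: [2.445, 1.971, 0.004]
force: [-0.4, 0.1, 0.7]
opening: 0.0776
```

>>> apply_moves --deltas '[[5,[0,0,0],0],[5,[0,0,0],0],[5,[0,0,0],0],[5,[0,0,0],0]]'

```text
t: 8.8
tool_pos: [0.5203, 0.1696, 0.1987]
orientation: [-2.446, -1.971, 0.0]
force: [0.3, 0.3, -0.0]
opening: 0.0373
```

>>> apply_moves --deltas '[[5,[0,0,0],0],[5,[0,0,0],0],[5,[0,0,0],0],[5,[0,0,0],0]]'

```text
t: 9.3
tool_pos: [0.5203, 0.1696, 0.1988]
orientation: [2.446, 1.971, 0.0]
force: [-0.1, 0.0, -1.6]
opening: 0.0152
```

The plate is gripped at 15.2 mm. I'll swing it upright along an arc about its lower corner, which stays on the base.

>>> apply_moves --deltas '[[5,[-4,0,-10],0],[5,[-4,0,-10],0],[5,[-6,0,-9],0],[5,[-7,0,-8],0],[5,[-8,0,-7],0]]'

```text
t: 9.93
tool_pos: [0.5141, 0.1407, 0.2434]
orientation: [2.446, 1.971, 0.0]
force: [0.1, -0.2, -2.5]
opening: 0.0145
```

>>> apply_moves --deltas '[[5,[-9,0,-6],0],[5,[-10,0,-5],0],[5,[-10,0,-3],0],[5,[0,0,0],0]]'

```text
t: 10.42
tool_pos: [0.5079, 0.1122, 0.2569]
orientation: [2.447, 1.97, 0.0]
force: [0.7, 0.8, -2.2]
opening: 0.0151
```

```bash
python3 snap.py a1 240 180 100 105 285 155 90 94; python3 -c "
from h import *
togo(W(FIX,90,0),.3,-.213)"
```

```text
after-yaw shift [-43.5  -3.9 -43.4]
t 10.53 pos [0.5079 0.1128 0.2566] tilt 0.01 az -0.215 shift [-43.5  -3.9 -43.4] yaw -0.0015013843701321417 F [ 0.13  0.49 -2.65] op 15.1 q [0.12 0.04 1.86 0.   1.24 0.33]
```

View pics/a1.png

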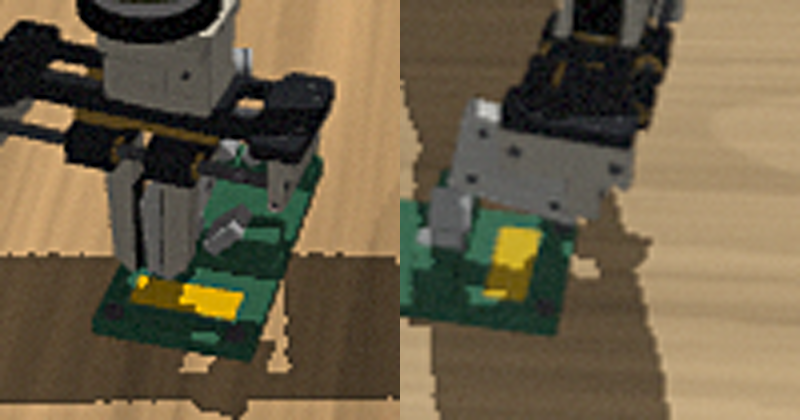

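The plate didn't rotate; 6 N holds it rigidly. I'll back away from the saddle and loosen the grip while it's low.

>>> apply_moves --deltas '[[5,[25,0,0],0],[5,[25,0,0],0],[5,[0,0,0],0],[5,[0,0,0],0]]'

```text
t: 11.02
tool_pos: [0.5184, 0.1618, 0.2563]
orientation: [-2.445, -1.972, 0.001]
force: [-0.1, -0.0, -2.8]
opening: 0.0147
```

>>> apply_moves --deltas '[[5,[0,0,0],0],[5,[0,0,0],0],[5,[0,0,0],0]]' --grip_force 4

```text
t: 11.4
tool_pos: [0.5187, 0.1615, 0.257]
orientation: [2.446, 1.971, 0.001]
force: [-0.7, 0.1, 0.2]
opening: 0.0148
```

```bash
cat > ang.py <<'E'
from h import *
# estimate plate pitch by matching predicted face outline against edges in scene image; grip pt = 36 mm along u from centre
def est(view=True,gl=36,gw=0):
    s=robot.read_state();R=Ro.from_rotvec(s['orientation']).as_matrix();im=viewer.read_camera('scene');im2=viewer.read_camera('side')
    G=s['tool_pos']+R[:,2]*.167
    x=R[:,1].copy();x*=np.sign(x[0]) if abs(x[0])>abs(x[1]) else 1
    h=np.cross([0,0,1],x)  # horizontal in plate plane
    res=[]
    for I,c in((im,viewer.get_calibration('scene')),(im2,viewer.get_calibration('side'))):
        g=cv2.GaussianBlur(cv2.cvtColor(I,cv2.COLOR_BGR2GRAY),(3,3),0).astype(float)
        E=cv2.GaussianBlur(np.hypot(cv2.Sobel(g,6,1,0),cv2.Sobel(g,6,0,1)),(3,3),0)
        r=[]
        for a in range(-15,116,5):
            t=np.radians(a);u=h*np.cos(t)+np.array([0,0,1])*np.sin(t);w=np.cross(x,u)
            lines=[]
            for p,q in [((-40,-30),(-40,30)),((-40,-30),(15,-30)),((-40,30),(15,30))]:
                for k in np.linspace(0,1,25):
                    uu=(p[0]+(q[0]-p[0])*k-gl)/1e3;ww=(p[1]+(q[1]-p[1])*k-gw)/1e3
                    lines.append(G+u*uu+w*ww)
            best=0
            for sx in(-.0075,.0075):
                uv=proj(c,np.array(lines)+x*sx);best=max(best,cv2.remap(E.astype(np.float32),uv[:,0].astype(np.float32),uv[:,1].astype(np.float32),1).mean())
            r.append(best)
        res.append(r)
    res=np.array(res);res/=res.mean(1,keepdims=True)
    tot=res.sum(0);o=np.argsort(-tot)[:4]
    print('angles',[(int(-15+5*k),res[:,k].round(2).tolist()) for k in o], 'op',s['opening'].round(4),'F',s['force'].round(1),'pos',s['tool_pos'].round(4))
est()
E
python3 ang.py
```

```text
Traceback (most recent call last):
  File "ang.py", line 28, in <module>
    est()
    ~~~^^
  File "ang.py", line 27, in est
    print('angles',[(int(-15+5*k),res[:,k].round(2).tolist()) for k in o], 'op',s['opening'].round(4),'F',s['force'].round(1),'pos',s['tool_pos'].round(4))
                                                                                ^^^^^^^^^^^^^^^^^^
AttributeError: 'float' object has no attribute 'round'
```

```bash
sed -i "s/s\['opening'\].round(4)/round(s['opening'],4)/" ang.py; python3 ang.py; python3 - <<'E'
from h import *
for n,(x,y,w,h) in {'side':(240,180,100,105),'scene':(285,155,90,94)}.items():
    im=viewer.read_camera(n)
    cv2.imwrite(f'pics/d_{n}.png',im)
s=cv2.imread('pics/d_scene.png')[150:260,280:400];b=cv2.imread('pics/d_side.png')[180:300,240:360];w=viewer.read_camera('wrist')
cw=viewer.get_calibration('wrist');json.dump({k:np.array(v).tolist() for k,v in cw.items()},open('calw.json','w'))
out=np.zeros((600,800,3),np.uint8)
out[:330,:360]=cv2.resize(s,None,fx=3,fy=3,interpolation=2);out[:360,400:760]=cv2.resize(b,None,fx=3,fy=3,interpolation=2)
out[360:600,:320]=cv2.resize(w,(320,240),interpolation=3)
cv2.imwrite('pics/d.png',out)
E
```

```text
angles [(-5, [1.1399999856948853, 1.5499999523162842]), (-10, [1.0, 1.690000057220459]), (20, [0.9399999976158142, 1.6799999475479126]), (15, [1.090000033378601, 1.5199999809265137])] op 0.0146 F [-0.  -0.1  0.3] pos [0.5187 0.1617 0.2571]
```

View pics/d.png

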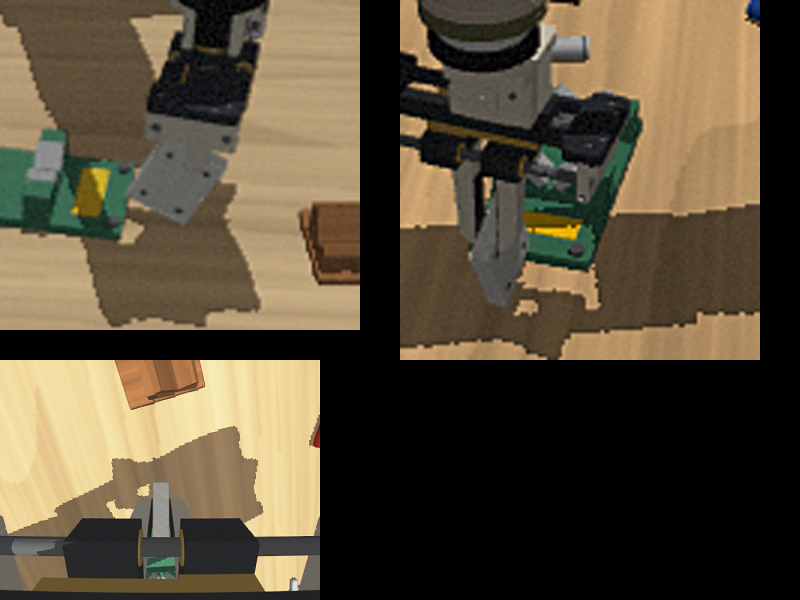

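The plate is still between the fingers. It has pivoted to about 30° from vertical and stands on its corner, (187,223) in the scene crop. That's within its 37° tip-back limit. I'll grip it firmly, move it clear of the base plate, set its corner down and open slightly, so it settles upright between the fingers.

>>> apply_moves --deltas '[[5,[0,0,0],0],[5,[0,0,0],0],[5,[0,0,-10],0],[5,[0,0,-15],0],[5,[0,0,0],0]]' --grip_force 12

```text
t: 12.38
tool_pos: [0.5194, 0.162, 0.284]
orientation: [2.445, 1.97, 0.005]
force: [-0.0, 0.7, -2.4]
opening: 0.0147
```

>>> apply_moves --deltas '[[5,[20,0,0],0],[5,[20,0,0],0],[5,[0,0,10],0],[5,[0,0,6],0],[5,[0,0,0],0]]'

```text
t: 13.0
tool_pos: [0.5265, 0.2006, 0.2643]
orientation: [-2.445, -1.971, 0.004]
force: [0.4, 0.1, -2.2]
opening: 0.0153
```

>>> apply_moves --deltas '[[5,[0,0,4],0],[5,[0,0,0],0],[5,[0,0,0],0]]'

```text
t: 13.38
tool_pos: [0.5272, 0.2007, 0.262]
orientation: [2.446, 1.971, 0.001]
force: [0.1, -0.4, -1.8]
opening: 0.015
```

>>> apply_moves --deltas '[[5,[0,0,3],0],[5,[0,0,3],0],[5,[0,0,0],0]]'

```text
t: 13.75
tool_pos: [0.5276, 0.2011, 0.2568]
orientation: [2.445, 1.971, 0.002]
force: [-1.7, 0.7, 4.1]
opening: 0.015
```

Contact. Now I'll open slightly to let it settle.

>>> apply_moves --deltas '[[18,[0,0,0],0],[18,[0,0,0],0],[18,[0,0,0],0],[18,[0,0,0],0],[18,[0,0,0],0]]' --grip_force 6

```text
t: 14.38
tool_pos: [0.5271, 0.2009, 0.2557]
orientation: [-2.446, -1.971, 0.0]
force: [-0.7, 0.2, -0.6]
opening: 0.018
```

```bash
python3 - <<'E'
from h import *
s0=robot.read_state();print(s0['opening'],s0['tool_pos'],s0['force'])
I={n:viewer.read_camera(n) for n in('scene','side')}
for n in I: cv2.imwrite(f'pics/e_{n}.png',I[n])
s=I['scene'][150:260,300:420];b=I['side'][190:310,220:340]
out=np.zeros((480,800,3),np.uint8)
out[:440,:480]=cv2.resize(s,None,fx=4,fy=4,interpolation=2)[:440,:480];out[:360,480:800]=cv2.resize(b,None,fx=3,fy=3,interpolation=2)[:,:320]
cv2.imwrite('pics/e.png',out)
E
```

```text
0.01800052074481288 [0.52708508 0.20090231 0.25567563] [-0.70194432  0.15239096 -0.63088847]
```

View pics/e.png

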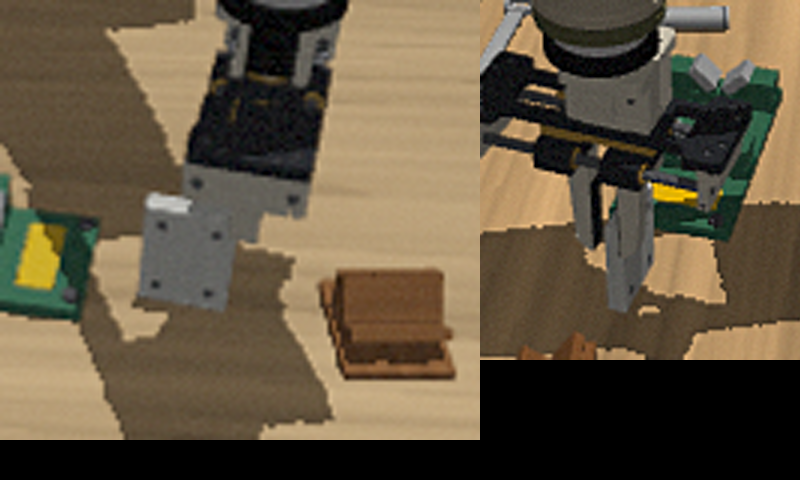

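The plate now stands upright and free on the bench, at scene crop (137,300) to (230,309). I'll compute its centre and regrip it there.

```bash
python3 - <<'E'
from h import *
cal=json.load(open('cal0.json'));S,D=cal['scene'],cal['side']
ob=[(S,[(7.5,-30,0),(7.5,30,0),(7.5,-30,80),(-7.5,-30,80)],[(300+u/4,150+v/4) for u,v in [(137,300),(230,309),(145,212),(148,195)]]),
(D,[(7.5,30,0),(-7.5,30,0)],[(220+(u-480)/3,190+v/3) for u,v in [(608,302),(630,311)]])]
p,r=fit(ob,[.52,.18,-.2]);print(p,r.tolist());togo(p[:2],.2557,p[2])
E
```

```text
[ 0.52058633  0.16793832 -0.09029898] [[-0.2, 0.1], [-1.2, 0.2], [0.0, -0.4], [-0.4, 0.3], [0.4, 2.5], [-0.5, 0.6]]
after-yaw shift [-33.4  -3.5   0. ]
t 14.47 pos [0.5271 0.2009 0.2557] tilt 0.0 az -0.214 shift [-33.6   0.6   0. ] yaw -0.12369694031372802 F [-0.32  0.75 -0.29] op 17.9 q [ 0.27  0.16  1.74 -0.    1.24  0.49]
```

>>> apply_moves --deltas '[[45,[0,0,0],0],[45,[0,0,0],0],[45,[0,0,0],0],[45,[-17,0,0],0],[45,[-16,0,0],0]]'

```text
t: 15.1
tool_pos: [0.5197, 0.1674, 0.2556]
orientation: [2.446, 1.972, -0.001]
force: [-0.0, -0.4, 0.5]
opening: 0.0451
```

>>> apply_moves --deltas '[[45,[0,0,8],0],[45,[0,0,8],0],[5,[0,0,0],0],[5,[0,0,0],0],[5,[0,0,0],0]]' --grip_force 12

```text
t: 15.72
tool_pos: [0.5202, 0.1689, 0.24]
orientation: [2.445, 1.972, 0.001]
force: [-1.1, -0.5, 0.0]
opening: 0.0194
```

>>> apply_moves --deltas '[[5,[0,0,0],0],[5,[0,0,0],0],[5,[0,0,0],0]]'

```text
t: 16.1
tool_pos: [0.5202, 0.1688, 0.24]
orientation: [2.446, 1.972, 0.001]
force: [1.1, 1.8, 1.1]
opening: 0.0149
```

>>> apply_moves --deltas '[[5,[0,0,-20],0],[5,[0,0,-25],0],[5,[0,0,-25],0.16],[5,[0,0,0],0.16],[5,[0,0,0],0.16]]'

```text
t: 16.73
tool_pos: [0.52, 0.1685, 0.3097]
orientation: [2.848, 1.326, -0.001]
force: [-0.3, -0.6, -3.0]
opening: 0.0145
```

>>> apply_moves --deltas '[[5,[0,0,0],0.165],[5,[0,0,0],0.165],[5,[0,0,0],0.165],[5,[0,0,0],0.165],[5,[0,0,0],0.165]]'

```text
t: 17.35
tool_pos: [0.5198, 0.1685, 0.309]
orientation: [3.14, 0.073, -0.002]
force: [-0.6, -0.2, -1.8]
opening: 0.0151
```

```bash
python3 -c "
from h import *
togo(W(FIX,90,0),.2525,FIX[2])"
```

```text
after-yaw shift [-12.3  99.7  56.6]
t 17.35 pos [0.5198 0.1685 0.309 ] tilt 0.08 az -1.525 shift [-29.3  96.1  56.6] yaw 0.17353235820890411 F [-0.59 -0.23 -1.77] op 15.1 q [ 0.22  0.05  1.75 -0.    1.34  1.74]
```

>>> apply_moves --deltas '[[5,[0,0,0],0.173],[5,[-4,33,0],0],[5,[-4,33,0],0],[5,[-4,33,0],0],[5,[0,0,20],0]]'

```text
t: 17.98
tool_pos: [0.4964, 0.07, 0.2907]
orientation: [3.135, -0.194, 0.004]
force: [0.2, 1.3, -3.0]
opening: 0.0147
```

>>> apply_moves --deltas '[[5,[0,0,20],0],[5,[0,0,10],0],[5,[0,0,3],0],[5,[0,0,0],0]]'

```text
t: 18.48
tool_pos: [0.4963, 0.0719, 0.257]
orientation: [-3.136, 0.19, -0.0]
force: [-0.1, -0.4, -2.5]
opening: 0.0148
```

```bash
python3 -c "
from h import *
togo(W(FIX,90,0),.2525,FIX[2])"
```

```text
after-yaw shift [-1.4  1.   4.5]
t 18.48 pos [0.4963 0.0719 0.257 ] tilt 0.01 az -1.692 shift [-1.4  1.   4.5] yaw 0.006330393455826311 F [-0.08 -0.44 -2.49] op 14.8 q [ 0.04 -0.01  1.91 -0.    1.24  1.73]
```

>>> apply_moves --deltas '[[5,[-1,1,2],0.006],[5,[0,0,1.5],0],[5,[0,0,1],0],[5,[0,0,0],0]]'

```text
t: 18.98
tool_pos: [0.4951, 0.071, 0.2522]
orientation: [3.135, -0.2, -0.0]
force: [-0.9, -0.0, -1.6]
opening: 0.0154
```

>>> apply_moves --deltas '[[5,[0,0,1],0],[5,[0,0,1],0],[5,[0,0,0],0]]'

```text
t: 19.35
tool_pos: [0.4955, 0.071, 0.2519]
orientation: [3.135, -0.199, 0.002]
force: [-5.9, -0.7, 11.9]
opening: 0.0152
```

>>> apply_moves --deltas '[[5,[0,0,-1],0],[18,[0,0,0],0],[18,[0,0,0],0],[35,[0,0,0],0],[35,[0,0,0],0]]'

```text
t: 19.98
tool_pos: [0.4951, 0.071, 0.2511]
orientation: [3.135, -0.2, -0.0]
force: [0.1, -0.3, 0.5]
opening: 0.0327
```

```bash
python3 - <<'E'
from h import *
togo(W(FIX,90,0),.2525,FIX[2])
# model overlay error check without viewing: best local fit of plate outline by edge score
I={n:viewer.read_camera(n) for n in('scene','side')};C={n:viewer.get_calibration(n) for n in I}
E={}
for n in I:
    cv2.imwrite(f'pics/f_{n}.png',I[n]);g=cv2.cvtColor(I[n],cv2.COLOR_BGR2GRAY).astype(float)
    E[n]=cv2.GaussianBlur(np.hypot(cv2.Sobel(g,6,1,0),cv2.Sobel(g,6,0,1)),(3,3),0).astype(np.float32)
def seg(p,q): return [np.array(p)+(np.array(q)-p)*k for k in np.linspace(0,1,30)]
# scene looks along -x(fix +y .. -y side visible): visible outline edges
lines={'scene':seg((-7.5,-30,12),(-7.5,-30,92))+seg((7.5,-30,12),(7.5,-30,92))+seg((-7.5,-30,92),(-7.5,30,92)),
'side':seg((7.5,-30,12),(7.5,30,12))+seg((7.5,-30,12),(7.5,-30,60))+seg((7.5,30,12),(7.5,30,60))}
def sc(n,x,y,th):
    R=Ro.from_euler('z',FIX[2]+th).as_matrix();o=W(FIX,x,y)
    uv=proj(C[n],np.array(lines[n])/1e3@R.T+[*o,0]).astype(np.float32)
    return cv2.remap(E[n],uv[:,0],uv[:,1],1).mean()
r=[]
for x in np.arange(80,101,1.5):
  for y in np.arange(-12,13,1.5):
    for th in(-.08,-.04,0,.04,.08): a,b=sc('scene',x,y,th),sc('side',x,y,th);r.append((a+b,a,b,x,y,th))
r.sort(reverse=True)
for k in r[:6]: print(np.round(k,2))
E
```

```text
after-yaw shift [-0.2 -0.1 -1.4]
t 19.98 pos [0.4951 0.071  0.2511] tilt 0.01 az -1.698 shift [-0.2 -0.1 -1.4] yaw 8.174168296903872e-05 F [ 0.09 -0.33  0.53] op 32.7 q [ 0.04 -0.01  1.92  0.    1.23  1.74]
[247.81  96.05 151.76  95.     4.5    0.  ]
[2.4757e+02 9.7680e+01 1.4989e+02 9.5000e+01 4.5000e+00 4.0000e-02]
[2.4647e+02 9.6020e+01 1.5045e+02 9.5000e+01 3.0000e+00 4.0000e-02]
[ 2.4635e+02  9.4120e+01  1.5223e+02  9.5000e+01  4.5000e+00 -4.0000e-02]
[245.87  94.36 151.51  95.     3.     0.  ]
[2.4578e+02 9.7910e+01 1.4788e+02 9.3500e+01 4.5000e+00 4.0000e-02]
```

>>> apply_moves --deltas '[[45,[0,0,-20],0],[60,[0,0,-45],0],[93,[0,0,-45],0]]'

```text
t: 20.45
tool_pos: [0.4948, 0.0709, 0.3621]
orientation: [3.135, -0.2, -0.002]
force: [0.9, 0.0, 0.4]
opening: 0.0604
```

```bash
python3 - <<'E'
from h import *
cal=json.load(open('cal0.json'));S,D=cal['scene'],cal['side']
print('can top',plane(S,[(172,239)],.16),plane(D,[(205,144)],.16))
print('oiler base',plane(S,[(97,232)],.02),plane(D,[(279,147)],.02))
togo(SH[:2],.36,SH[2]+np.pi/2)
I={n:viewer.read_camera(n) for n in('scene','side')}
s=I['scene'][160:245,270:355];b=I['side'][185:290,250:340];k=I['scene'][180:255,130:230]
out=np.zeros((600,800,3),np.uint8)
out[:340,:340]=cv2.resize(s,None,fx=4,fy=4,interpolation=2);out[:420,400:760]=cv2.resize(b,None,fx=4,fy=4,interpolation=2)
out[345:570,:300]=cv2.resize(k,None,fx=3,fy=3,interpolation=2)
cv2.imwrite('pics/z.png',out)
E
```

```text
can top [[ 0.75959926 -0.2108648   0.16      ]] [[ 0.76034284 -0.19592834  0.16      ]]
oiler base [[ 0.61167602 -0.48551041  0.02      ]] [[ 0.59607742 -0.47018143  0.02      ]]
after-yaw shift [121.5 388.5   2. ]
t 20.45 pos [0.4948 0.0709 0.3621] tilt 0.06 az -1.698 shift [115.9 390.2   2. ] yaw 0.014292165841053084 F [0.9  0.02 0.42] op 60.4 q [ 0.04 -0.12  1.82  0.    1.44  1.74]
```

View pics/z.png

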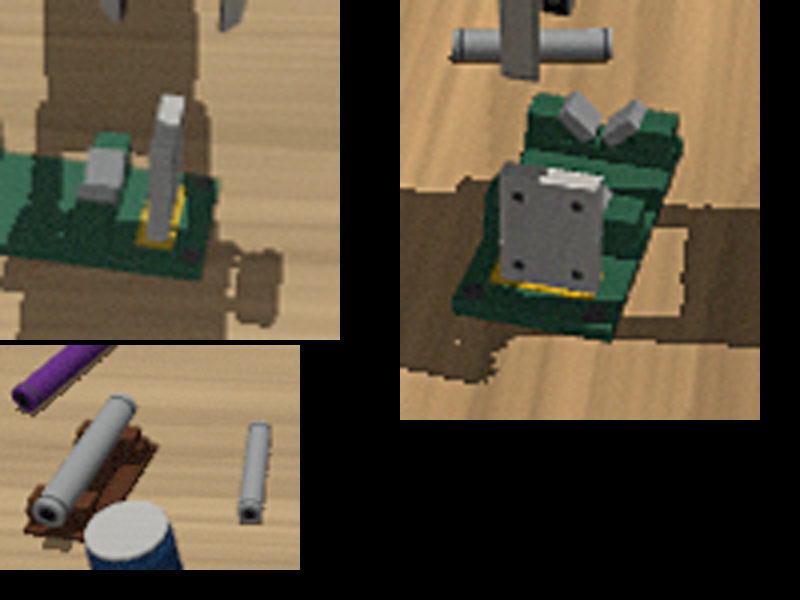

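The plate stands upright on the patch. Patch margins put it at fixture x ≈ 91, y ≈ +3, which is within tolerance. The shaft is untouched in the cradle. Next I'll fetch the shaft, aiming to seat it at fixture x ≈ +3 for a gap of about 5 mm.

>>> apply_moves --deltas '[[93,[0,0,0],0.014],[93,[15,48.5,0],0],[93,[15,48.5,0],0],[93,[15,48.5,0],0],[93,[15,48.5,0],0]]'

```text
t: 21.18
tool_pos: [0.5266, -0.1309, 0.3589]
orientation: [-3.133, 0.222, 0.005]
force: [-0.3, 0.7, 0.5]
opening: 0.0928
```

>>> apply_moves --deltas '[[93,[15,48.5,0],0],[93,[15,48.5,0],0],[93,[15,48.5,0],0],[93,[15,48.5,0],0],[93,[0,0,0],0]]'

```text
t: 21.8
tool_pos: [0.5583, -0.3331, 0.3577]
orientation: [-3.132, 0.228, 0.006]
force: [0.1, 0.4, -0.6]
opening: 0.0931
```

```bash
python3 - <<'E'
from h import *
togo(SH[:2],.203,SH[2]+np.pi/2)
w=viewer.read_camera('wrist');c=viewer.get_calibration('wrist')
g=cv2.cvtColor(w,cv2.COLOR_BGR2GRAY).astype(float);E=cv2.GaussianBlur(np.hypot(cv2.Sobel(g,6,1,0),cv2.Sobel(g,6,0,1)),(3,3),0).astype(np.float32)
R=Ro.from_rotvec(robot.read_state()['orientation']).as_matrix()
C=-np.array(c['R']).T@np.array(c['t'])
def score(x,y,a):
    d=np.array([np.cos(a),np.sin(a),0]);o=np.array([x,y,.036]);v=np.cross(d,o-C);n=v/np.linalg.norm(v) # camera-ray plane normal
    k=np.linspace(-.073,.073,60)[:,None]
    m=np.cross(d,np.cross(C-o,d));m/=np.linalg.norm(m);s=np.cross(d,m)
    th=np.linspace(0,2*np.pi,24)[:,None]
    pts=np.vstack([o+d*k+s*.014,o+d*k-s*.014,o+d*.075+.014*(np.cos(th)*m+np.sin(th)*s)*(np.cos(th)>-.3),o-d*.075+.014*(np.cos(th)*m+np.sin(th)*s)*(np.cos(th)>-.3)])
    uv=proj(c,pts).astype(np.float32);return cv2.remap(E,uv[:,0],uv[:,1],1).mean()
r=[(score(SH[0]+dx/1e3,SH[1]+dy/1e3,SH[2]+da),dx,dy,da) for dx in range(-8,9,2) for dy in range(-8,9,2) for da in np.arange(-.06,.07,.02)]
r.sort(reverse=True)
for q in r[:5]: print(np.round(q,2))
E
```

```text
after-yaw shift [  2.3  -2.3 154.7]
t 21.8 pos [ 0.5583 -0.3331  0.3577] tilt 0.25 az -1.716 shift [  2.3  -2.4 154.7] yaw -0.004017098565877397 F [ 0.11  0.4  -0.58] op 93.1 q [-0.62  0.29  1.39 -0.    1.46  1.1 ]
[ 1.7977e+02 -6.0000e+00  0.0000e+00  2.0000e-02]
[ 1.7278e+02 -8.0000e+00  0.0000e+00  2.0000e-02]
[ 1.6565e+02 -4.0000e+00  0.0000e+00  2.0000e-02]
[165.24  -6.     0.     0.  ]
[156.47  -8.     0.     0.  ]
```

```bash
python3 - <<'E'
from h import *
w=viewer.read_camera('wrist');c=viewer.get_calibration('wrist')
g=cv2.cvtColor(w,cv2.COLOR_BGR2GRAY).astype(np.float32)
a=SH[2]+.015;d=np.array([np.cos(a),np.sin(a),0])
C=-np.array(c['R']).T@np.array(c['t']);print('cam',C.round(3))
o=np.array([SH[0],SH[1],.036]);m=np.cross(d,np.cross(C-o,d));m/=np.linalg.norm(m);top=o+.014*m
for sgn in(1,-1):
    k=np.arange(60,92,1.5);uv=proj(c,top+sgn*k[:,None]/1e3*d).astype(np.float32)
    print(sgn,list(zip(k.tolist(),cv2.remap(g,uv[:,0],uv[:,1],1).ravel().astype(int).tolist())),uv[0],uv[-1])
E
```

```text
cam [ 0.636 -0.342  0.339]
1 [(60.0, 118), (61.5, 119), (63.0, 119), (64.5, 118), (66.0, 121), (67.5, 100), (69.0, 58), (70.5, 80), (72.0, 123), (73.5, 119), (75.0, 119), (76.5, 123), (78.0, 125), (79.5, 125), (81.0, 125), (82.5, 120), (84.0, 116), (85.5, 114), (87.0, 112), (88.5, 111), (90.0, 117), (91.5, 122)] [281.37833 127.11841] [280.7751   88.54318]
-1 [(60.0, 117), (61.5, 118), (63.0, 121), (64.5, 86), (66.0, 55), (67.5, 90), (69.0, 116), (70.5, 117), (72.0, 114), (73.5, 172), (75.0, 220), (76.5, 216), (78.0, 214), (79.5, 213), (81.0, 215), (82.5, 216), (84.0, 216), (85.5, 216), (87.0, 220), (88.5, 223), (90.0, 226), (91.5, 228)] [283.36884 254.9218 ] [283.81927 283.95316]
```

Groove marks and the end put the shaft's centre within 1.5 mm of my estimate, turned by about 0.015 rad. I'll descend and grip.

>>> apply_moves --deltas '[[93,[3,-2,0],-0.017],[93,[0,0,50],0],[93,[0,0,50],0],[93,[0,0,35],0],[93,[0,0,19],0]]'

```text
t: 22.52
tool_pos: [0.5621, -0.3266, 0.2049]
orientation: [-3.134, 0.192, 0.004]
force: [0.3, -0.7, 0.4]
opening: 0.0933
```

>>> apply_moves --deltas '[[15,[0,0,0],0],[15,[0,0,0],0],[15,[0,0,0],0],[15,[0,0,0],0],[15,[0,0,0],0]]' --grip_force 25

```text
t: 23.15
tool_pos: [0.5627, -0.3287, 0.2078]
orientation: [3.135, -0.195, 0.001]
force: [1.0, 0.2, 0.6]
opening: 0.0475
```

>>> apply_moves --deltas '[[15,[0,0,0],0],[15,[0,0,0],0],[15,[0,0,0],0]]'

```text
t: 23.52
tool_pos: [0.5621, -0.3313, 0.2081]
orientation: [3.13, -0.196, 0.002]
force: [-2.5, -13.2, -1.1]
opening: 0.0273
```

>>> apply_moves --deltas '[[15,[0,0,-5],0],[15,[0,0,-15],0],[15,[0,0,-40],0],[15,[0,0,-40],0],[15,[0,0,0],0]]'

```text
t: 24.15
tool_pos: [0.564, -0.3291, 0.3125]
orientation: [3.132, -0.194, 0.011]
force: [0.3, 0.9, -2.7]
opening: 0.0276
```

```bash
python3 - <<'E'
from h import *
togo(W(FIX,2,0),.31,FIX[2]+np.pi/2)
# axial position of the shaft in the grip, from grooves seen by wrist cam
w=viewer.read_camera('wrist');c=viewer.get_calibration('wrist');g=cv2.cvtColor(w,cv2.COLOR_BGR2GRAY).astype(np.float32)
s=robot.read_state();R=Ro.from_rotvec(s['orientation']).as_matrix()
C=-np.array(c['R']).T@np.array(c['t']);d=R[:,0];o=s['tool_pos']+R[:,2]*.172
m=np.cross(d,np.cross(C-o,d));m/=np.linalg.norm(m)
for sgn in(1,-1):
    k=np.arange(58,92,1.5);uv=proj(c,o+.014*m+sgn*k[:,None]/1e3*d).astype(np.float32)
    print(sgn,list(zip(k.tolist(),cv2.remap(g,uv[:,0],uv[:,1],1).ravel().astype(int).tolist())))
E
```

```text
after-yaw shift [ 300.2 -119.3    0.6]
t 24.15 pos [ 0.564  -0.3291  0.3125] tilt 0.46 az -1.695 shift [-118.3 -300.6    0.6] yaw -1.5673547502907628 F [ 0.3   0.89 -2.74] op 27.6 q [-0.61  0.32  1.44  0.    1.37  1.09]
1 [(58.0, 122), (59.5, 123), (61.0, 123), (62.5, 123), (64.0, 123), (65.5, 93), (67.0, 61), (68.5, 96), (70.0, 124), (71.5, 125), (73.0, 125), (74.5, 101), (76.0, 127), (77.5, 123), (79.0, 116), (80.5, 112), (82.0, 119), (83.5, 124), (85.0, 125), (86.5, 122), (88.0, 124), (89.5, 121), (91.0, 121)]
-1 [(58.0, 120), (59.5, 123), (61.0, 81), (62.5, 85), (64.0, 84), (65.5, 85), (67.0, 85), (68.5, 86), (70.0, 83), (71.5, 85), (73.0, 85), (74.5, 85), (76.0, 88), (77.5, 41), (79.0, 35), (80.5, 33), (82.0, 34), (83.5, 33), (85.0, 32), (86.5, 5), (88.0, 0), (89.5, 0), (91.0, 0)]
```

>>> apply_moves --deltas '[[15,[-19.5,-50,0],0],[15,[-19.5,-50,0],0],[15,[-19.5,-50,0],0],[15,[-19.5,-50,0],0],[15,[-19.5,-50,0],0]]'

```text
t: 24.82
tool_pos: [0.4952, -0.0665, 0.305]
orientation: [-3.135, 0.195, 0.005]
force: [-0.2, 1.0, -2.7]
opening: 0.0277
```

>>> apply_moves --deltas '[[15,[-19.5,-50,0],0],[15,[0,0,0],-0.174],[15,[0,0,0],-0.174],[15,[0,0,0],-0.174],[15,[0,0,0],-0.174]]'

```text
t: 25.45
tool_pos: [0.4827, -0.0159, 0.305]
orientation: [-3.01, -0.895, 0.005]
force: [0.2, -0.4, -2.9]
opening: 0.0273
```

>>> apply_moves --deltas '[[15,[0,0,0],-0.174],[15,[0,0,0],-0.174],[15,[0,0,0],-0.174],[15,[0,0,0],-0.174],[15,[0,0,0],-0.174]]'

```text
t: 26.08
tool_pos: [0.4827, -0.0161, 0.305]
orientation: [-2.352, -2.079, 0.004]
force: [0.3, 1.0, -2.1]
opening: 0.0274
```

```bash
python3 - <<'E'
from h import *
togo(W(FIX,3,0),.235,FIX[2]+np.pi/2)
E
```

```text
after-yaw shift [ 1.   1.3 70. ]
t 26.07 pos [ 0.4827 -0.0161  0.305 ] tilt 0.22 az -0.123 shift [ 1.   1.3 70. ] yaw 0.004244322691709712 F [ 0.32  1.05 -2.14] op 27.4 q [-0.14 -0.12  1.92  0.    1.34 -0.02]
```

>>> apply_moves --deltas '[[15,[1,1,25],0.004],[15,[0,0,25],0],[15,[0,0,15],0],[15,[0,0,8],0],[15,[0,0,0],0]]'

```text
t: 26.7
tool_pos: [0.4845, -0.0154, 0.2337]
orientation: [-2.363, -2.068, 0.001]
force: [-0.4, 0.2, -2.6]
opening: 0.0275
```

```bash
python3 - <<'E'
from h import *
togo(W(FIX,3,0),.220,FIX[2]+np.pi/2)
# plate near face in wrist view: profile along V axis line at plate top height, and shaft end
I={n:viewer.read_camera(n) for n in('scene','side')}
for n in I: cv2.imwrite(f'pics/y_{n}.png',I[n])
c=viewer.get_calibration('scene');g=cv2.cvtColor(I['scene'],cv2.COLOR_BGR2GRAY).astype(np.float32)
for lab,y,z in (('plate -y edge, z75',-27,.075),('shaft -y side',-10,None)):
    k=np.arange(55,115,1.5);zz=z if z else robot.read_state()['tool_pos'][2]-.172+.009
    P=np.array([[*W(FIX,x,y),zz] for x in k]);uv=proj(c,P).astype(np.float32)
    print(lab,list(zip(k.tolist(),cv2.remap(g,uv[:,0],uv[:,1],1).ravel().astype(int).tolist())))
E
```

```text
after-yaw shift [ 0.2 -0.7 13.7]
t 26.7 pos [ 0.4845 -0.0154  0.2337] tilt 0.07 az -0.133 shift [ 0.2 -0.7 13.7] yaw -0.005684158160338626 F [-0.36  0.19 -2.63] op 27.5 q [-0.14 -0.02  1.97  0.    1.19 -0.  ]
plate -y edge, z75 [(55.0, 83), (56.5, 85), (58.0, 84), (59.5, 82), (61.0, 85), (62.5, 87), (64.0, 86), (65.5, 84), (67.0, 84), (68.5, 78), (70.0, 68), (71.5, 63), (73.0, 59), (74.5, 78), (76.0, 89), (77.5, 82), (79.0, 75), (80.5, 69), (82.0, 79), (83.5, 97), (85.0, 95), (86.5, 93), (88.0, 93), (89.5, 93), (91.0, 95), (92.5, 96), (94.0, 97), (95.5, 95), (97.0, 91), (98.5, 84), (100.0, 81), (101.5, 89), (103.0, 99), (104.5, 110), (106.0, 117), (107.5, 122), (109.0, 119), (110.5, 117), (112.0, 116), (113.5, 118)]
shaft -y side [(55.0, 92), (56.5, 90), (58.0, 100), (59.5, 111), (61.0, 130), (62.5, 142), (64.0, 143), (65.5, 138), (67.0, 128), (68.5, 113), (70.0, 94), (71.5, 111), (73.0, 130), (74.5, 131), (76.0, 123), (77.5, 91), (79.0, 71), (80.5, 65), (82.0, 76), (83.5, 95), (85.0, 94), (86.5, 91), (88.0, 93), (89.5, 95), (91.0, 97), (92.5, 95), (94.0, 90), (95.5, 81), (97.0, 71), (98.5, 79), (100.0, 90), (101.5, 108), (103.0, 126), (104.5, 146), (106.0, 153), (107.5, 150), (109.0, 150), (110.5, 151), (112.0, 150), (113.5, 150)]
```

Numerically, the plate spans fixture x ≈ 82–98 and the shaft end is at ≈ 77, so the gap is about 5 mm. I'll lower slowly into the V.

>>> apply_moves --deltas '[[15,[0,-0.7,5],-0.005],[15,[0,0,4],0],[15,[0,0,2],0],[15,[0,0,1],0],[15,[0,0,0],0]]'

```text
t: 27.42
tool_pos: [0.484, -0.0154, 0.2222]
orientation: [-2.359, -2.075, 0.0]
force: [1.0, -0.6, -2.0]
opening: 0.0271
```

>>> apply_moves --deltas '[[15,[0,0,1],0],[15,[0,0,0.5],0],[15,[0,0,0.5],0],[15,[0,0,0],0]]'

```text
t: 27.92
tool_pos: [0.4841, -0.0154, 0.2203]
orientation: [2.359, 2.075, 0.0]
force: [1.1, 0.4, -2.0]
opening: 0.0272
```

>>> apply_moves --deltas '[[15,[0,0,0.5],0],[15,[0,0,0.5],0],[15,[0,0,0.5],0],[15,[0,0,0],0]]'

```text
t: 28.42
tool_pos: [0.4846, -0.0154, 0.2196]
orientation: [2.358, 2.074, 0.002]
force: [-1.0, 0.4, 5.8]
opening: 0.0272
```

>>> apply_moves --deltas '[[15,[0,0,0.5],0],[15,[0,0,0],0],[15,[0,0,0],0]]'

```text
t: 28.8
tool_pos: [0.4846, -0.0154, 0.2195]
orientation: [2.358, 2.074, 0.001]
force: [-3.0, 0.2, 9.7]
opening: 0.0274
```

>>> apply_moves --deltas '[[15,[0,-0.4,0.4],0],[15,[0,0,0],0],[15,[0,0,0],0],[15,[0,0,0],0]]'

```text
t: 29.3
tool_pos: [0.4844, -0.0154, 0.2195]
orientation: [2.358, 2.074, 0.002]
force: [-2.1, 0.8, 12.3]
opening: 0.0276
```

```bash
python3 - <<'E'
from h import *
togo(W(FIX,3,0),.220,FIX[2]+np.pi/2)
I={n:viewer.read_camera(n) for n in('scene','side')}
print(robot.read_state()['force'],robot.read_state()['wrist_torque'].round(2))
c=viewer.get_calibration('scene');g=cv2.cvtColor(I['scene'],cv2.COLOR_BGR2GRAY).astype(np.float32)
for y,z in ((-27,.075),(-27,.03),(-10,.057)):
    k=np.arange(67,105,1.5);uv=proj(c,np.array([[*W(FIX,x,y),z] for x in k])).astype(np.float32)
    print(y,z,list(zip(k.tolist(),cv2.remap(g,uv[:,0],uv[:,1],1).ravel().astype(int).tolist())))
E
```

```text
after-yaw shift [ 0.1 -0.6 -0.5]
t 29.3 pos [ 0.4844 -0.0154  0.2195] tilt 0.12 az -0.128 shift [ 0.1 -0.6 -0.5] yaw -0.0007691247501266929 F [-2.06  0.78 12.27] op 27.6 q [-0.14 -0.01  1.98  0.    1.16 -0.01]
[-3.14645849  0.75617849 12.05444452] [ 0.05  0.59 -0.1 ]
-27 0.075 [(67.0, 150), (68.5, 144), (70.0, 135), (71.5, 115), (73.0, 95), (74.5, 120), (76.0, 138), (77.5, 139), (79.0, 123), (80.5, 88), (82.0, 75), (83.5, 71), (85.0, 86), (86.5, 97), (88.0, 96), (89.5, 96), (91.0, 98), (92.5, 97), (94.0, 96), (95.5, 94), (97.0, 90), (98.5, 84), (100.0, 82), (101.5, 87), (103.0, 96), (104.5, 108)]
-27 0.03 [(67.0, 39), (68.5, 38), (70.0, 43), (71.5, 46), (73.0, 46), (74.5, 45), (76.0, 45), (77.5, 74), (79.0, 116), (80.5, 142), (82.0, 161), (83.5, 129), (85.0, 100), (86.5, 95), (88.0, 92), (89.5, 93), (91.0, 94), (92.5, 95), (94.0, 95), (95.5, 95), (97.0, 102), (98.5, 113), (100.0, 133), (101.5, 149), (103.0, 146), (104.5, 131)]
-10 0.057 [(67.0, 127), (68.5, 112), (70.0, 90), (71.5, 103), (73.0, 131), (74.5, 131), (76.0, 125), (77.5, 90), (79.0, 66), (80.5, 74), (82.0, 83), (83.5, 94), (85.0, 97), (86.5, 95), (88.0, 95), (89.5, 97), (91.0, 97), (92.5, 96), (94.0, 93), (95.5, 89), (97.0, 85), (98.5, 84), (100.0, 84), (101.5, 87), (103.0, 91), (104.5, 90)]
```

The plate is still upright, with the same span at both heights (x ≈ 83.5–98). The shaft end is at ≈ 77, and the push on the V is 12 N plus the shaft's weight, about 15 N. I'll hand in.

```bash
python3 -c "
from h import *
print(robot.read_state()['force'],order.close_job())"
```

```text
the job is handed in; nothing more can be done
[-3.14645849  0.75617849 12.05444452] None
```

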